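Lock the mould block and press the clamp valve's knob

TASK

Lock the mould block in its holding fixture and clamp it: first slide the fixture's bolt all the way home into its keeper; then pick up the loose pointer knob, turn it so that the flat in its bore (on the side of the knob's nose) matches the flat of the D-shaped stem on the valve box, push it fully home on the stem and press the stem down to its stop. Finish while still gripping the knob and holding the stem pressed down - do not let go - and leave the tin, bushing, guide pin and steel block standing among them where they are.

Things in the scene. Friction and masses are not known exactly. Their poses are not given: they have to be found in the camera images.
- bolt_grip (a point): Middle of the bolt's upright handle, 60 mm above the table: a round steel post, 12 mm in diameter with a 15 mm ball end, free from 44 to 75 mm above the table. The point moves with the bolt. Its axes are the fixture's: y is the way the bolt slides home (to the keeper), x points to the mould block, z up. With the bolt home, held fingers stand partly over the 40 mm high keeper.
- bolt (a joint): Travel of the bolt along its track, 0 (drawn back, at the stop) to 0.050 m (fully home through the keeper, at the stop). It slides with about 2 N of friction and stays where it is left. Starts between 0 and 0.015.
- fixture: Steel holding fixture fixed to the table: base plate 200 (x) x 210 (y) x 12 mm with an aluminium mould block (105 x 160 mm, its top 58 to 62 mm above the table, its face 50 mm from the bolt's axis) on its +x side and, 60 mm to the -x side of the origin, the bolt's track (32 mm high) with the keeper, a 40 mm high bridge, at its +y end. Origin: centre of the underside.
- valve: Grey air-clamp valve box fixed to the table, 130 x 130 mm, flat top 60 mm above the table with nothing on it but the stem in its collar (and flat screws). Origin: centre of its underside. The box's yaw is not the stem's.
- collar: Fixed steel collar on top of the valve box, 32 mm wide, 6 mm high, carrying the stem, with a 4 mm high, 10 mm wide index tongue reaching out to 40 mm from the axis on the side of the stem's flat. Origin: on the stem's axis, at the box's top, 60 mm above the table. x is the normal of the stem's flat, z up.
- stem_top (a point): On the axis of the valve's upright D-shaped steel stem, at its top, 94 mm above the table when not pressed. The stem is 16 mm in diameter with one flat 4 mm from the axis, on this point's +x side (x is the flat's outward normal, z up). The top 2 mm are chamfered; it stands 28 mm above its collar. It cannot turn.
- stem (a joint): How far the stem is pressed down, 0 (up) to 0.005 m (at its stop). A spring pushes it up: 3 N at first, 8 N at the stop.
- knob: Loose black plastic pointer knob, about 60 g, upright on its skirt. Origin: on the axis, at the underside; z up. Skirt: twelve-sided, 40 mm wide, 26 mm high, with a pointed nose on the +x side (to 29 mm from the axis). On it a centred bar grip 38 mm long (x), 14 mm wide (y), 26 to 50 mm above the underside; pinch it across y, tips above the skirt. A light line on top points to the nose.
- knob_roof (a point): On the knob's axis at the closed end of the D-shaped bore underneath, 20 mm above the underside; axes as the knob. Bore: 18.4 mm in diameter, 20 mm deep, its flat 5.2 mm from the axis on the +x (nose) side, so it fits only with the nose on the side of the stem's flat. Fully home, this point meets the stem's top and the underside is 8 mm above the collar (3 mm when pressed to the stop).
- tin: Bystander, loose: brass-coloured open tin 100 x 85 x 38 mm with pins in it. Origin: centre of its underside.
- bushing: Bystander, loose: copper guide bushing, ring 36 mm across, 32 mm high. Origin: centre of its underside.
- guide_pin: Bystander, loose: steel guide pin standing on its 30 mm head, 54 mm high. Origin: centre of its underside.
- gauge_block: Bystander, loose: steel block 70 x 30 x 30 mm. Origin: centre of its underside.

How it is judged:
By the outcome, as a careful person would: the job done as asked, in the order asked, and still so for the second after the job is handed in, while the arm keeps its last pose, push and grip.
It also fails if it takes over 54 s, if anything falls off the work surface, if the arm or the gripper's body presses on something with over 40 N, if the wrist force passes 120 N, or if a joint passes its speed limit or range.

ROBOT

A 7-joint arm with a two-finger parallel gripper is mounted at the origin on the work surface. World frame = base frame: x ahead of the robot, y to its left, z up, the work surface at z = 0. Lengths are in m, angles in rad, forces in N, time in s.
With the tool pointing down it reaches from about 0.35 to 0.9 m from the base axis. Payload 8.1 kg.
Tool frame: the origin (TCP) lies on the centre line of the jaws, within the pads' length; the fingertips stand 19 mm ahead of it and the grasp point (between the pads) is the TCP (arm.tip_reach is the distance from the TCP to the fingertips, in m); z points along the fingers, y is the line along which they close (so a half turn about z gives the same grasp; the last joint's range is limited). The gripper opens to 92 mm and grips with 3 to 60 N. Pads are 19 mm wide; open, the fingers measure 130 mm over their backs; the gripper's body (75 mm by 190 mm) begins 47 mm behind the grasp point.
Start: joints at [1.181, 0.434, 0.025, 1.573, -0.012, 1.134, -0.075], TCP at [0.177, -0.599, 0.246] pointing down, gripper open.
Joint ranges: [-2.62, 2.62], [-0.44, 2.09], [-1.27, 1.32], [0.08, 2.57], [-1.32, 4.46], [0.12, 2], [-2.74, 2.74]. Speed limits (rad/s): [2.22, 2.22, 3.01, 3.01, 3.14, 3.14, 3.14].

INTERFACE

Orientations are given as a rotation vector (axis times angle).
In Python, from cell import arm gives the robot as it stands.
- The arm moves only by the tool arm_command, never from a script. Its argument "targets" is a list that holds one entry, the list of rows, each a list of 6 numbers: the shift along the tool's x, y, z in m, then the turn, a rotation vector about the tool's x, y, z in rad. A call has 1 to 10 rows; each row shifts and turns the commanded pose from where the row before left it, along the tool's axes as they then stand; what a row does not reach is not made up. A row lasts 1/8 s, in which the tool goes at most 62.5 mm and 10.7 degrees, less where a joint would pass 70% of its speed; a pose out of reach is approached as far as the arm can. A call with a gripper value outside its range is refused whole. "jaw" is the finger opening in m, from 0 to 0.0918, set as the call begins (left out, the last holds). The fingers move at their own pace and stop on an object; "newtons" is the grip in N (left out, the last holds). Time passes only in rows, so rows that do not move let the fingers close. It gives the time, the measured TCP pose, the force, the opening and the grip force at its end, in the units of the state.
- arm.observe(): the state, without advancing time (a new reading comes with each control period).
- arm.get_image(name): name is "side" or "top"; returns a dict with "pixels" (420x560x3 uint8, red, green, blue), "z_map" (420x560 float32, m along the optical axis (not along the pixel's ray), 0 where there is no reading), "fx", "fy", "cx", "cy" (pixels), "dist" ([k1, k2, p1, p2, k3] as OpenCV has them; the pictures are not rectified), "xyz" and "rotation" of the camera in the world. Camera axes: x right, y down, z forward; pixel columns grow to the right and rows downward; lengths in m; the calibration is good to about 2 mm. A picture is of the moment at which its call begins.
- arm.sign_off(): hands the job in; it is judged then, once.
The state is a dict: "clock": time; "joints": joint angles; "dq": joint speeds; "joint_efforts": joint torques, N m; "position": TCP position; "ee_rot": TCP orientation; "force": force on the tool from outside, world axes, zero at the start; "ft_torque": the same for the moment, N m; "width": opening from 0.0 (shut) to 1.0 (fully open); "gripper_force": force on a finger pad.
Only numpy, scipy, OpenCV 4.12 (cv2) and the standard library are available. Lean on these libraries where they do the work, as an engineer would, in place of code of your own. Each camera call takes 0.05 s, during which the arm holds its last target. There are 200 camera calls.

## Working session

There is one attempt and no reset: what is moved stays moved. The work goes in short steps, Python scripts to look and compute and a tool call to move; the robot and the scene stay as the last step left them, time stands still between calls to the robot, and variables do not carry over. Pictures are saved under pics/ and viewed, at most 10 in all, crops included, and the job is handed in when it is done.

Besides the shell and the picture viewer there is one more tool, called after "Request:" as a command line: name --argument value ..., lists and objects as JSON in quotes. arm_command: Moves the arm, as the interface text tells. Its arguments: {"type":"object","properties":{"targets":{"type":"array","items":{"type":"array","items":{"type":"array","items":{"type":"number"}}}},"jaw":{"type":"number"},"newtons":{"type":"number"}},"required":["targets"]}

```bash
mkdir -p pics; cat > h.py <<'E'
import numpy as np, cv2
from cell import arm
from scipy.spatial.transform import Rotation as R
def grab(n):
    im=arm.get_image(n); np.savez(f'{n}.npz',**{k:np.array(v) for k,v in im.items()}); return im
def load(n): return dict(np.load(f'{n}.npz'))
def Rm(im):
    r=np.array(im['rotation'],float)
    return r if r.shape==(3,3) else R.from_rotvec(r).as_matrix()
def K(im): return np.array([[im['fx'],0,im['cx']],[0,im['fy'],im['cy']],[0,0,1]],float)
def rays(im,uv):
    p=cv2.undistortPoints(np.array(uv,float).reshape(-1,1,2),K(im),np.array(im['dist'],float)).reshape(-1,2)
    return np.c_[p,np.ones(len(p))]
def onplane(im,uv,z):
    d=rays(im,uv)@Rm(im).T; o=np.array(im['xyz'],float)
    return o+d*((z-o[2])/d[:,2])[:,None]
def depthpts(im,uv):
    uv=np.array(uv); z=im['z_map'][uv[:,1].astype(int),uv[:,0].astype(int)]
    return (rays(im,uv)*z[:,None])@Rm(im).T+np.array(im['xyz'],float)
def proj(im,P):
    r=Rm(im).T; P=np.array(P,float).reshape(-1,3)
    return cv2.projectPoints(P,cv2.Rodrigues(r)[0],-r@np.array(im['xyz'],float),K(im),np.array(im['dist'],float))[0].reshape(-1,2)
def save(im,f,box=None,s=1):
    p=im['pixels'][...,::-1]
    if box: p=p[box[1]:box[3],box[0]:box[2]]
    cv2.imwrite('pics/'+f,cv2.resize(p,None,fx=s,fy=s,interpolation=cv2.INTER_CUBIC))
E
python3 - <<'E'
from h import *
for n in('top','side'):
    im=grab(n); save(im,n+'0.png',s=1.4); print(n,im['xyz'],im['rotation'],im['fx'],im['dist'])
print(arm.observe())
E
```

```text
top [ 0.39067108 -0.01188185  1.0646006 ] [-2.12728846  2.09936373 -0.1881558 ] 398.1006700737567 [-0.08138542  0.          0.          0.          0.        ]
side [ 0.27468127 -0.68447809  0.7728547 ] [-2.25768075  0.48611642 -0.19904992] 509.03112197034 [-0.1715625  0.         0.         0.         0.       ]
{'clock': 0.1, 'joints': array([ 1.18141502,  0.43509247,  0.02499898,  1.57399519, -0.01159946,
        1.13404147, -0.07504912]), 'dq': array([-2.06122798e-04, -2.25505109e-03, -4.00221855e-04, -1.94919178e-03,
        1.69915391e-03,  3.09927474e-05,  9.51348070e-04]), 'joint_efforts': array([ 2.12538478e-03, -6.69130111e+01,  9.87467095e-01, -3.15146756e+01,
       -6.06369786e-02,  3.74730339e-02,  1.08068311e-04]), 'position': array([ 0.17660393, -0.5990715 ,  0.24506576]), 'ee_rot': array([-3.10802308e+00, -4.48675814e-01,  5.22770297e-04]), 'force': array([ 0.67949327, -0.42124615, -0.81295571]), 'ft_torque': array([-0.02389998, -0.04909389, -0.02589625]), 'gripper_force': 0.0, 'width': 0.9963858696755917}
```

View pics/top0.png

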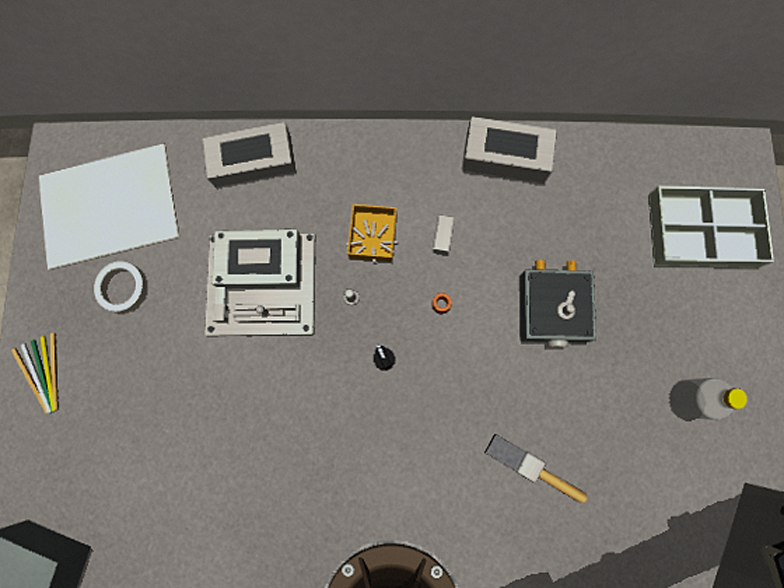

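View pics/side0.png

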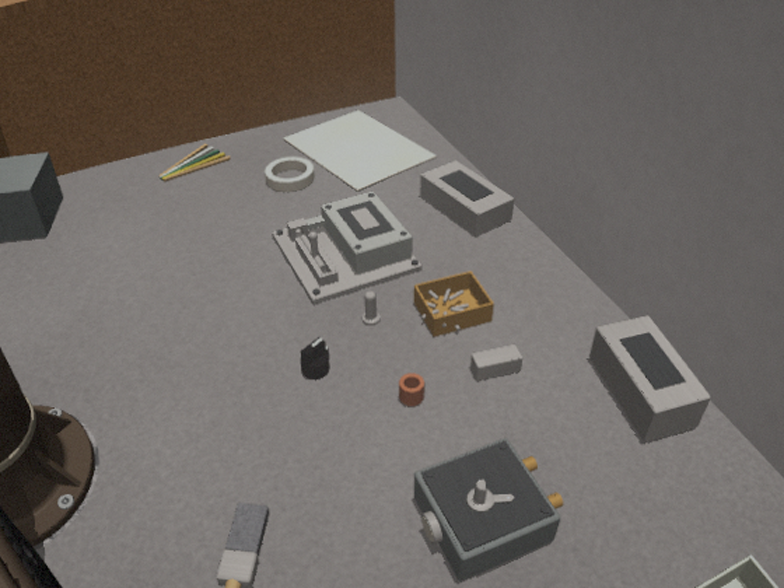

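The top view (at 1.4x) shows the fixture at about (262,283), with the bolt handle at (262,311) and the keeper at the left end of the track at (220,303). The knob is at (384,357), and the stem is at (566,311) with its tongue pointing to (572,295). The side view shows the same objects: bolt post (313,240), knob (315,358), stem (481,490) and tongue toward (510,498).

```bash
python3 - <<'E'
from h import *
T=load('top');S=load('side')
def crop(im,b): 
    return cv2.resize(im['pixels'][b[1]:b[3],b[0]:b[2]][...,::-1],(390,290),interpolation=cv2.INTER_CUBIC)
a=np.vstack([np.hstack([crop(T,(140,170,232,238)),crop(S,(190,135,298,215))]),
 np.hstack([crop(T,(372,185,434,231)),crop(S,(290,310,404,395))])])
cv2.imwrite('pics/c1.png',a)
def region(im,xy,r,zlo,zhi):
    v,u=np.mgrid[0:420,0:560]; uv=np.c_[u.ravel(),v.ravel()]
    uv=uv[im['z_map'][uv[:,1],uv[:,0]]>0]
    P=depthpts(im,uv); k=(np.hypot(*(P[:,:2]-xy).T)<r)&(P[:,2]>zlo)&(P[:,2]<zhi)
    return uv[k],P[k]
for n,uv,z in(('bolt',(262/1.4,311/1.4),.07),('knob',(384/1.4,357/1.4),.05),('stem',(566/1.4,311/1.4),.09),('fix',(262/1.4,283/1.4),.03)):
    print(n,onplane(T,[uv],z).round(4))
st=onplane(T,[(566/1.4,311/1.4)],.09)[0,:2]
kn=onplane(T,[(384/1.4,357/1.4)],.05)[0,:2]
bo=onplane(T,[(262/1.4,311/1.4)],.07)[0,:2]
for im in(T,S):
    for n,c,r,lo,hi in(('stem',st,.025,.075,.11),('knobgrip',kn,.035,.035,.07),('knob',kn,.04,.01,.07),('bolt',bo,.035,.045,.09)):
        uv,P=region(im,c,r,lo,hi); 
        if len(P): print(n,len(P),P.mean(0).round(4),P.min(0).round(4),P.max(0).round(4),uv.mean(0).round(1))
E
```

```text
bolt [[0.5336 0.2403 0.07  ]]
knob [[0.4553 0.0178 0.05  ]]
stem [[ 0.5373 -0.3045  0.09  ]]
fix [[0.5933 0.2537 0.03  ]]
stem 37 [ 0.5408 -0.3092  0.0893] [ 0.5347 -0.3184  0.0754] [ 0.5469 -0.304   0.097 ] [406.  220.8]
knobgrip 83 [0.4549 0.0183 0.0509] [0.4377 0.0057 0.043 ] [0.473  0.0315 0.0558] [274.1 255.2]
knob 210 [0.4559 0.0189 0.0358] [ 0.4361 -0.0015  0.0134] [0.4802 0.0378 0.0558] [274.  255.2]
bolt 37 [0.5362 0.2435 0.0684] [0.5307 0.238  0.0455] [0.5443 0.2512 0.0805] [186.1 221.2]
stem 105 [ 0.5433 -0.3128  0.0892] [ 0.5381 -0.3192  0.0763] [ 0.5519 -0.3042  0.0973] [343.1 349.7]
knobgrip 184 [0.4568 0.0166 0.0466] [0.4388 0.0054 0.0351] [0.4778 0.0302 0.0547] [223.1 249.6]
knob 422 [0.4577 0.0128 0.0337] [ 0.4374 -0.001   0.01  ] [0.4848 0.0335 0.0547] [224.7 255.1]
bolt 65 [0.539  0.2419 0.0629] [0.5323 0.2355 0.0451] [0.5464 0.2526 0.0755] [223.7 171.5]
```

View pics/c1.png

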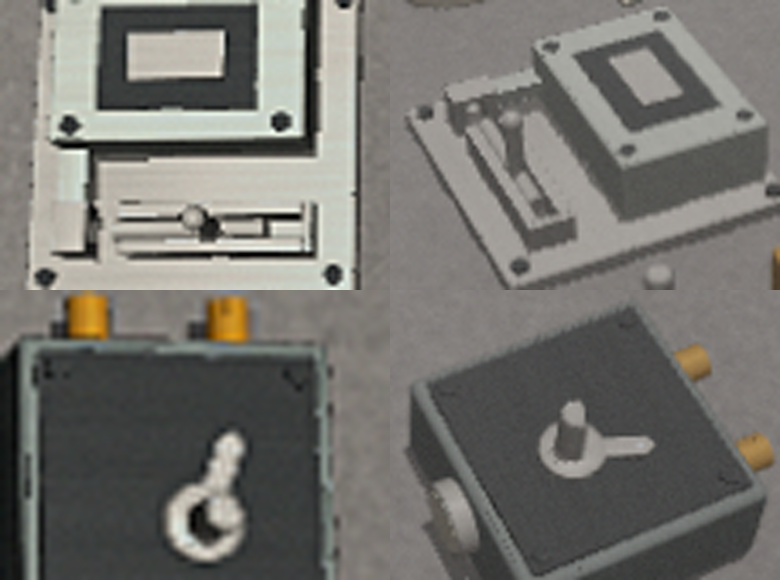

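The crops show the bolt ball at top px (186,221) and side px (224,168), with the keeper bridge on the image-left (+y) side. The collar centre is near top px (404,222), the stem top near (408,220), and the tongue goes up and slightly right. Next I'll refine these with masks and ray casts.

```bash
cat > m.py <<'E'
from h import *
def tri(a,ua,b,ub):
    A=[];B=[]
    for im,u in((a,ua),(b,ub)):
        d=(rays(im,[u])@Rm(im).T)[0]; d/=np.linalg.norm(d); M=np.eye(3)-np.outer(d,d); A.append(M);B.append(M@np.array(im['xyz'],float))
    x=np.linalg.lstsq(np.vstack(A),np.hstack(B),rcond=None)[0]
    return x.round(4)
def bright(im,box,th,chroma=40):
    x0,y0,x1,y1=box; p=im['pixels'][y0:y1,x0:x1].astype(int)
    m=(p.mean(2)>th)&(np.ptp(p,axis=2)<chroma); v,u=np.nonzero(m); return np.c_[u+x0,v+y0]
E
python3 - <<'E'
from m import *
T=load('top');S=load('side')
print('bolt ball tri',tri(T,(186.2,220.6),S,(223.8,168.1)),onplane(T,[(186.2,220.6)],.0675).round(4),onplane(S,[(223.8,168.1)],.0675).round(4))
print('stemtop tri',tri(T,(407.8,220.2),S,(343.8,344.3)),onplane(T,[(407.8,220.2)],.094).round(4),onplane(S,[(343.8,344.3)],.094).round(4))
# collar+tongue mask
for n,im,box in(('T',T,(385,200,425,232)),('S',S,(325,335,375,370))):
    uv=bright(im,box,120); P=depthpts(im,uv); k=P[:,2]<.075; uv=uv[k]
    Q=onplane(im,uv,.065)[:,:2]; 
    # tongue pixels: far from collar
    c=np.array([.537,-.302]); 
    for _ in range(5):
        r=np.hypot(*(Q-c).T); near=Q[r<.02]; c=near.min(0)/2+near.max(0)/2
    far=Q[(r>.02)&(r<.045)]; d=far.mean(0)-c
    print(n,len(uv),'collar',c.round(4),'tongue yaw',np.degrees(np.arctan2(d[1],d[0])).round(1),np.hypot(*(far-c).T).max().round(4))
# knob line
for n,im,box in(('T',T,(255,235,295,275)),('S',S,(205,235,245,280))):
    x0,y0,x1,y1=box; g=im['pixels'][y0:y1,x0:x1].astype(int).mean(2)
    P0=onplane(im,[(u,v) for v in range(y0,y1) for u in range(x0,x1)],.05)[:,:2].reshape(*g.shape,2)
    P1=depthpts(im,[(u,v) for v in range(y0,y1) for u in range(x0,x1)]).reshape(*g.shape,3)
    near=np.hypot(*(P1[...,:2]-[.456,.018]).transpose(2,0,1))<.03
    top=near&(P1[...,2]>.045); ln=top&(g>110)
    for nm,m in(('grip',top),('line',ln)):
        Q=P0[m]; w,V=np.linalg.eigh(np.cov(Q.T)); d=V[:,1]
        print(n,nm,len(Q),Q.mean(0).round(4),((Q.min(0)+Q.max(0))/2).round(4),np.degrees(np.arctan2(d[1],d[0])).round(1),np.sqrt(w).round(4))
    # silhouette dark low
    sk=(g<70)&near&(P1[...,2]>.012)&(P1[...,2]<.035); Q=onplane(im,np.argwhere(sk)[:,::-1]+[x0,y0],.026)[:,:2]; print('skirt',len(Q),Q.mean(0).round(4),Q.min(0).round(4),Q.max(0).round(4))
# fixture base: plate pts
v,u=np.mgrid[0:420,0:560]; uv=np.c_[u.ravel(),v.ravel()]
P=depthpts(T,uv);k=(np.hypot(*(P[:,:2]-[.59,.25]).T)<.16)&(T['pixels'].reshape(-1,3).astype(int).mean(1)>140)
m=np.zeros((420,560),np.uint8);m.reshape(-1)[k]=255
m=cv2.morphologyEx(m,cv2.MORPH_CLOSE,np.ones((9,9)));cs=max(cv2.findContours(m,0,1)[0],key=cv2.contourArea)
Q=onplane(T,cs.reshape(-1,2),.012)[:,:2].astype(np.float32); print('fixture',cv2.minAreaRect(Q*1000))
E
```

```text
bolt ball tri [0.5386 0.2421 0.0724] [[0.5379 0.2436 0.0675]] [[0.5419 0.2485 0.0675]]
stemtop tri [ 0.5424 -0.3108  0.1011] [[ 0.5417 -0.3123  0.094 ]] [[ 0.5473 -0.3071  0.094 ]]
T 130 collar [ 0.5467 -0.3115] tongue yaw -23.6 0.0343
S 221 collar [ 0.5493 -0.3102] tongue yaw -23.3 0.0355
T grip 81 [0.4553 0.0185] [0.4554 0.0186] -154.7 [0.004  0.0107]
T line 18 [0.4633 0.0238] [0.4629 0.0238] -152.5 [0.0018 0.0058]
skirt 111 [0.4546 0.0199] [0.4361 0.0009] [0.4776 0.0375]
S grip 116 [0.4573 0.0185] [0.4573 0.0182] -155.0 [0.0051 0.0108]
S line 18 [0.4657 0.025 ] [0.4661 0.0249] -152.0 [0.0017 0.0058]
skirt 220 [0.4574 0.008 ] [ 0.4344 -0.011 ] [0.481  0.0286]
fixture ((590.2981567382812, 269.9151916503906), (229.4905548095703, 222.1707305908203), 1.5147343873977661)
```

```bash
python3 - <<'E'
from m import *
T=load('top');S=load('side')
f=lambda u,v:(140+u*92/390-.5,170+v*68/290-.5)
A=onplane(T,[f(45,275),f(333,273)],.012); d=A[0]-A[1]; print('screws',A.round(4),'y dir deg',np.degrees(np.arctan2(d[1],d[0])),'mid',A.mean(0))
A=onplane(T,[f(118,203),f(315,203)],.032); d=A[0]-A[1];print('track',A.round(4),np.degrees(np.arctan2(d[1],d[0])))
A=onplane(T,[f(68,122),f(282,120)],.06); d=A[0]-A[1];print('mould',A.round(4),np.degrees(np.arctan2(d[1],d[0])))
print('keeper corners',onplane(T,[f(52,252),f(86,252),f(88,150)],.04).round(4))
# collar: circle fit using half away from tongue
for n,im,box in(('T',T,(385,200,425,232)),('S',S,(325,335,375,370))):
    uv=bright(im,box,120); P=depthpts(im,uv); uv=uv[P[:,2]<.077]
    m=np.zeros((420,560),np.uint8); m[uv[:,1],uv[:,0]]=255; m=cv2.morphologyEx(m,cv2.MORPH_CLOSE,np.ones((5,5)))
    v,u=np.nonzero(m); Q=onplane(im,np.c_[u,v],.066)[:,:2]
    d=np.array([np.cos(np.radians(-23.5)),np.sin(np.radians(-23.5))]); e=np.array([-d[1],d[0]])
    a=Q@d;b=Q@e; bb=(b.min()+b.max())/2; print(n,'width',np.ptp(b).round(4),'len',np.ptp(a).round(4),'centre from tail',(d*(a.min()+.016)+e*bb).round(4),'from tip',(d*(a.max()-.040)+e*bb).round(4))
E
```

```text
screws [[0.5083 0.3543 0.012 ]
 [0.5125 0.1699 0.012 ]] y dir deg 91.30760716317576 mid [0.51040615 0.26211279 0.012     ]
track [[0.5518 0.304  0.032 ]
 [0.5535 0.1796 0.032 ]] 90.78014971331207
mould [[0.5972 0.3303 0.06  ]
 [0.5999 0.1971 0.06  ]] 91.16945576723906
keeper corners [[0.5195 0.3412 0.04  ]
 [0.5198 0.3197 0.04  ]
 [0.5836 0.323  0.04  ]]
T width 0.0707 len 0.0867 centre from tail [ 0.5361 -0.3305] from tip [ 0.5643 -0.3427]
S width 0.0288 len 0.0527 centre from tail [ 0.547  -0.3118] from tip [ 0.544  -0.3105]
```

Request:
arm_command --targets '[[[0.03,-0.045,0,0,0,-0.17],[0.03,-0.045,0,0,0,-0.17],[0.03,-0.045,0,0,0,-0.17],[0.05,-0.02,0,0,0,-0.17],[0.05,-0.02,0,0,0,-0.17],[0.05,0,0,0,0,-0.17],[0.05,0.01,0,0,0,-0.17],[0,0,0,0,0,-0.09]]]' --jaw 0 --newtons 20

```text
clock: 1.1
position: [0.2753, -0.2439, 0.2458]
ee_rot: [2.215, 2.228, 0.0]
force: [0.0, -0.9, -0.5]
width: 0.181
gripper_force: 0.0
```

Request:
arm_command --targets '[[[0.044,0.035,0,0,0,-0.015],[0.044,0.035,0,0,0,0],[0.044,0.035,0,0,0,0],[0.044,0.035,0,0,0,0],[0.044,0.035,0,0,0,0],[0.044,0.03,0,0,0,0],[0.044,0.03,0,0,0,0],[0.044,0.015,0,0,0,0],[0.044,0.013,0,0,0,0],[0.043,0,0,0,0,0]]]'

```text
clock: 2.35
position: [0.5335, 0.1956, 0.245]
ee_rot: [-2.21, -2.232, 0.001]
force: [1.5, -0.6, 0.4]
width: 0.006
gripper_force: 0.0
```

Request:
arm_command --targets '[[[0,0,0.06,0,0,0],[0,0,0.05,0,0,0],[0,0,0.03,0,0,0],[0,0,0.02,0,0,0],[0,0,0,0,0,0]]]'

```text
clock: 2.98
position: [0.5318, 0.1938, 0.0841]
ee_rot: [-2.208, -2.233, 0.005]
force: [0.0, -0.5, 1.0]
width: 0.007
gripper_force: 0.0
```

Request:
arm_command --targets '[[[0,0.007,0.018,0,0,0],[0.012,0,0,0,0,0],[0.01,0,0,0,0,0],[0.01,0,0,0,0,0],[0,0,0,0,0,0]]]'

```text
clock: 3.6
position: [0.5395, 0.228, 0.0681]
ee_rot: [-2.207, -2.235, -0.001]
force: [1.1, -1.0, -0.3]
width: 0.005
gripper_force: 0.0
```

```bash
python3 - <<'E'
from m import *
a=grab('top');b=grab('side');f=lambda im,q:cv2.resize(im['pixels'][q[1]:q[3],q[0]:q[2]][...,::-1],(390,290),interpolation=cv2.INTER_CUBIC)
cv2.imwrite('pics/c2.png',np.hstack([f(a,(140,170,232,238)),f(b,(190,135,298,215))]));print(arm.observe()['position'])
E
```

```text
[0.53964538 0.2265691  0.06789471]
```

View pics/c2.png

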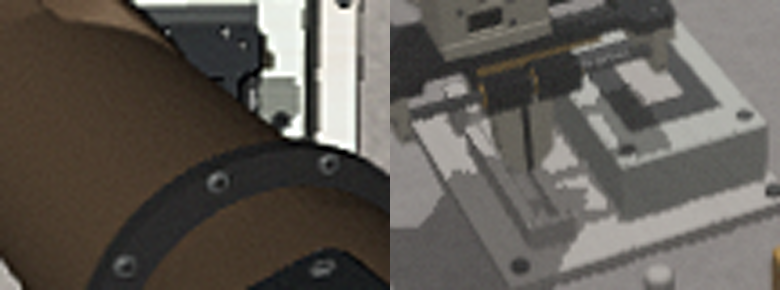

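The arm hides the bolt in the top view. In the side view the closed fingers stand over the track at about (525,120) in the picture, just behind the post and clear of the mould block. I'll push now.

Request:
arm_command --targets '[[[0.01,0,0,0,0,0],[0.01,0,0,0,0,0],[0.01,0,0,0,0,0],[0,0,0,0,0,0]]]'

```text
clock: 4.2
position: [0.539, 0.2582, 0.0678]
ee_rot: [-2.207, -2.235, -0.001]
force: [-0.2, -0.7, 0.4]
width: 0.007
gripper_force: 0.0
```

Request:
arm_command --targets '[[[0.006,0,0,0,0,0],[0.005,0,0,0,0,0],[0,0,0,0,0,0],[0,0,0,0,0,0]]]'

```text
clock: 4.7
position: [0.5393, 0.2679, 0.0678]
ee_rot: [-2.209, -2.234, -0.001]
force: [0.5, 0.4, -1.0]
width: 0.006
gripper_force: 0.0
```

Request:
arm_command --targets '[[[0.005,0,0,0,0,0],[0.005,0,0,0,0,0],[0,0,0,0,0,0]]]'

```text
clock: 5.08
position: [0.5391, 0.2776, 0.0677]
ee_rot: [2.209, 2.234, -0.0]
force: [-0.6, -2.1, 1.0]
width: 0.004
gripper_force: 1.0
```

```bash
python3 - <<'E'
from m import *
b=grab('side');f=lambda im,q:cv2.resize(im['pixels'][q[1]:q[3],q[0]:q[2]][...,::-1],(390,290),interpolation=cv2.INTER_CUBIC)
cv2.imwrite('pics/c3.png',np.hstack([f(b,(190,135,298,215)),f(b,(205,150,259,190))]));o=arm.observe();print(o['position'],o['force'])
E
```

```text
[0.53910307 0.27758468 0.06770104] [-6.73761081e-01 -1.90391946e+00  2.54610715e-04]
```

View pics/c3.png

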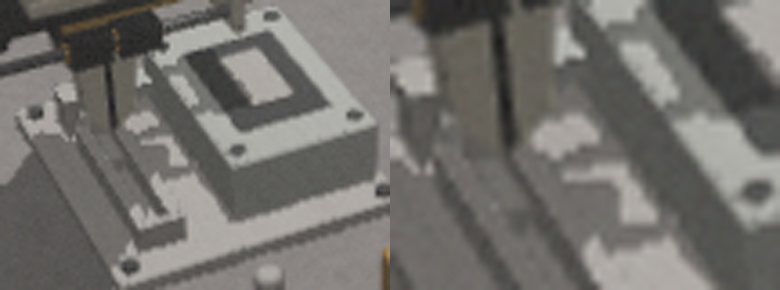

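The fingers have moved along the track close to the keeper. The reaction of about 2 N matches sliding friction, so I'll keep pushing until the stop shows.

Request:
arm_command --targets '[[[0.003,0,0,0,0,0],[0.003,0,0,0,0,0],[0,0,0,0,0,0]]]'

```text
clock: 5.5
position: [0.5391, 0.2787, 0.0674]
ee_rot: [2.209, 2.228, -0.01]
force: [-2.8, -15.1, 10.2]
width: 0.006
gripper_force: 8.1
```

Request:
arm_command --targets '[[[0.003,0,0,0,0,0],[0.003,0,0,0,0,0],[0,0,0,0,0,0]]]'

```text
clock: 5.88
position: [0.5392, 0.2793, 0.0673]
ee_rot: [2.209, 2.221, -0.021]
force: [-5.6, -32.1, 22.4]
width: -0.0
gripper_force: 16.1
```

Request:
arm_command --targets '[[[-0.012,0,0,0,0,0],[-0.03,0,0,0,0,0],[0,0,-0.06,0,0,0],[-0.03,0,-0.06,0,0,0],[-0.05,-0.03,0,0,0,0],[-0.055,-0.025,0,0,0,0],[-0.05,-0.025,0,0,0,0],[-0.03,0,0,0,0,0],[0,0,0,0,0,0]]]' --jaw 0.06

```text
clock: 7.0
position: [0.462, 0.0317, 0.1838]
ee_rot: [2.213, 2.229, 0.001]
force: [0.2, 1.3, -0.2]
width: 0.651
gripper_force: 0.0
```

Request:
arm_command --targets '[[[0,0,0,0,0,0.163],[0,0,0,0,0,0.163],[0,0,0,0,0,0.163],[0,0,0,0,0,0.163],[0,0,0,0,0,0.163],[0,0,0,0,0,0.163],[0,0,0,0,0,0.163],[0,0,0,0,0,0]]]'

```text
clock: 8.0
position: [0.4621, 0.0353, 0.1838]
ee_rot: [-3.064, -0.691, -0.002]
force: [-0.1, 0.0, 0.8]
width: 0.654
gripper_force: 0.0
```

```bash
python3 - <<'E'
from m import *
b=grab('side');t=grab('top');f=lambda im,q:cv2.resize(im['pixels'][q[1]:q[3],q[0]:q[2]][...,::-1],(390,290),interpolation=cv2.INTER_CUBIC)
cv2.imwrite('pics/c4.png',np.vstack([np.hstack([f(b,(190,135,298,215)),f(b,(190,210,271,270))]),np.hstack([f(t,(140,170,232,238)),f(t,(235,200,316,260))])]));o=arm.observe();print(o['position'],R.from_rotvec(o['ee_rot']).as_matrix().round(3),o['force'],o['joints'].round(2))
E
```

```text
[0.46196736 0.03474739 0.1836979 ] [[ 0.902  0.431  0.001]
 [ 0.431 -0.902  0.   ]
 [ 0.001 -0.    -1.   ]] [-0.11428054 -0.21097685  0.53061115] [ 0.18  0.28 -0.45  2.01  0.16  0.89 -1.48]
```

View pics/c4.png

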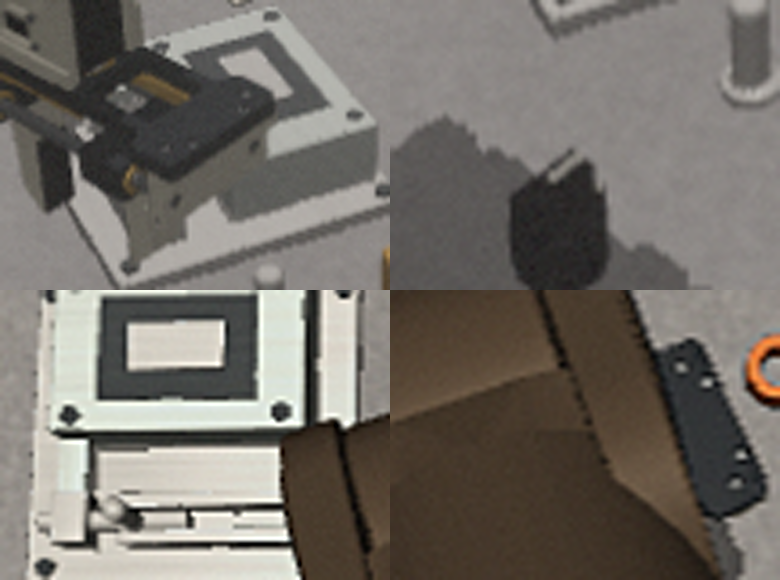

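The top view shows the bolt against the keeper, with the ball at (112,510) and the bolt's tip showing past the bridge at (42,520). So the bolt is home. The knob stands under the gripper, still at its place, and its line is visible at (562,165). Now I'll descend onto the knob.

Request:
arm_command --targets '[[[-0.012,0.012,0,0,0,0],[0,0,0.05,0,0,0],[0,0,0.05,0,0,0],[0,0,0.034,0,0,0],[0,0,0,0,0,0],[0,0,0,0,0,0]]]'

```text
clock: 8.85
position: [0.4568, 0.0181, 0.0506]
ee_rot: [-3.065, -0.689, -0.002]
force: [1.0, 0.4, 1.3]
width: 0.652
gripper_force: 0.0
```

```bash
python3 - <<'E'
from m import *
b=grab('side');save(b,'c5.png',(170,200,290,290),5);o=arm.observe();print(o['position'],o['force'],proj(b,[o['position']]))
E
```

```text
[0.4571113  0.01806041 0.05098299] [ 0.75370042 -0.75968097  0.4753015 ] [[222.8487491  247.53139483]]
```

View pics/c5.png

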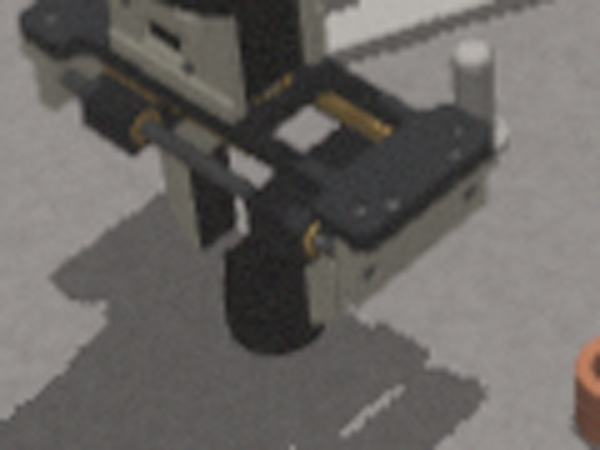

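The fingers straddle the knob, one at (205,215) and one at (330,290), and the guide pin is clear. I'll close on the bar.

Request:
arm_command --targets '[[[0,0,0.002,0,0,0],[0,0,0,0,0,0],[0,0,0,0,0,0],[0,0,0,0,0,0],[0,0,0,0,0,0],[0,0,0,0,0,0]]]' --jaw 0 --newtons 35

```text
clock: 9.65
position: [0.4559, 0.0177, 0.0476]
ee_rot: [3.066, 0.687, -0.0]
force: [0.2, 0.4, -0.3]
width: 0.152
gripper_force: 35.0
```

Request:
arm_command --targets '[[[0,0,-0.04,0,0,0],[0,0,-0.05,0,0,0],[0,0,-0.04,0,0,0],[0,0,0,0,0,0]]]'

```text
clock: 10.15
position: [0.4578, 0.0179, 0.1803]
ee_rot: [3.065, 0.686, 0.009]
force: [-0.1, 0.2, -0.1]
width: 0.151
gripper_force: 35.0
```

Request:
arm_command --targets '[[[0,0,0,0,0,0.17],[0,0,0,0,0,0.17],[0,0,0,0,0,0.17],[0,0,0,0,0,0.17],[0,0,0,0,0,0.17],[0,0,0,0,0,0]]]'

```text
clock: 10.9
position: [0.4553, 0.0176, 0.1765]
ee_rot: [3.076, -0.636, -0.003]
force: [-0.2, 0.3, -2.0]
width: 0.149
gripper_force: 35.0
```

Request:
arm_command --targets '[[[0.03,0.038,0,0,0,0],[0.03,0.038,0,0,0,0],[0.03,0.038,0,0,0,0],[0.03,0.038,0,0,0,0],[0.03,0.038,0,0,0,0],[0.03,0.038,0,0,0,0],[0.029,0.04,0,0,0,0],[0,0,0,0,0,0]]]'

```text
clock: 11.9
position: [0.5399, -0.3164, 0.1761]
ee_rot: [3.073, -0.641, -0.002]
force: [-0.6, 1.1, -0.5]
width: 0.148
gripper_force: 35.0
```

```bash
python3 - <<'E'
from m import *
b=grab('side');save(b,'c6.png',(285,280,405,370),6.5);o=arm.observe();M=R.from_rotvec(o['ee_rot']).as_matrix();print(o['position'],M.round(3),o['force'])
p=o['position'];print('axis foot px',proj(b,[p-[0,0,.0476],p+[0,0,.002]])); print('stem cand px',proj(b,[[.543,-.311,.094],[.543,-.311,.066]]))
E
```

```text
[ 0.54017888 -0.31329311  0.17617767] [[ 0.918 -0.398 -0.002]
 [-0.398 -0.918  0.   ]
 [-0.002  0.001 -1.   ]] [ 0.51986649  0.10526445 -0.64352713]
axis foot px [[343.56057765 336.20460555]
 [346.30345269 316.41736741]]
stem cand px [[342.64185814 347.15562396]
 [341.24822225 356.87335836]]
```

View pics/c6.png

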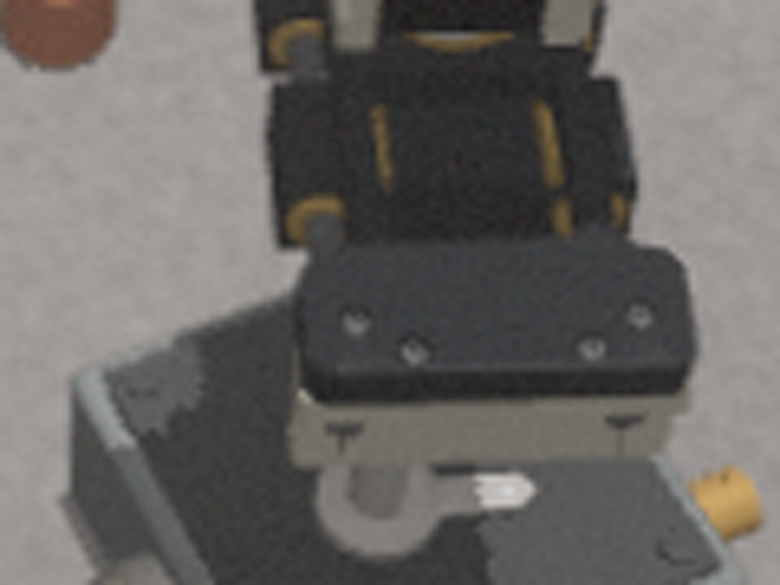

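The gripper body hides the knob here. The collar is visible at (378,508) in the picture (px 342.7,357.7), with the tongue to its right. I'll refine the collar centre from the first, unobstructed images.

```bash
python3 - <<'E'
from m import *
Ti=cv2.imread('pics/top0.png');Si=cv2.imread('pics/side0.png')
# cameras fixed: reuse calibration, pixels from first pictures (scaled 1.4)
for n,pic in(('top',Ti),('side',Si)):
    im=load(n); H,W=pic.shape[:2]
    v,u=np.mgrid[0:H,0:W]; uv=np.c_[u.ravel(),v.ravel()]; px=(uv+.5)/1.4-.5
    Q=onplane(im,px,.066)[:,:2]; g=pic.astype(int).mean(2).ravel()
    d=np.array([.917,-.399]); e=np.array([.399,.917]); c0=np.array([.543,-.311])
    for th in(90,110,130):
        m=np.zeros(H*W,np.uint8); m[(np.hypot(*(Q-c0).T)<.05)&(g>th)]=255; m=m.reshape(H,W)
        m=cv2.morphologyEx(m,cv2.MORPH_CLOSE,np.ones((5,5))); L=cv2.connectedComponents(m)[1]
        ii=np.nonzero((np.hypot(*(Q-c0).T)<.014)&(L.ravel()>0))[0]; l=np.bincount(L.ravel()[ii]).argmax()
        q=Q[L.ravel()==l]-c0; a=q@d;b=q@e
        tip=b[a>.022]; s=q[(a<.012)]; ss=s@e
        print(n,th,'a range',a.min().round(4),a.max().round(4),'b range',b.min().round(4),b.max().round(4),'tongue b mid',tip.mean().round(4), 'tongue slope deg',np.degrees(np.polyfit(a[a>.02],b[a>.02],1)[0]).round(1))
E
```

```text
top 90 a range -0.0156 0.0394 b range -0.0164 0.0157 tongue b mid 0.0013 tongue slope deg 2.5
top 110 a range -0.0149 0.0385 b range -0.0158 0.0157 tongue b mid 0.001 tongue slope deg 0.9
top 130 a range -0.0149 0.0385 b range -0.0147 0.015 tongue b mid 0.0011 tongue slope deg -0.6
side 90 a range -0.0137 0.0421 b range -0.0139 0.0287 tongue b mid 0.0021 tongue slope deg 1.9
side 110 a range -0.0127 0.0411 b range -0.0138 0.0286 tongue b mid 0.0024 tongue slope deg 2.5
side 130 a range -0.0117 0.0411 b range -0.0138 0.0149 tongue b mid 0.0026 tongue slope deg 3.5
```

Request:
arm_command --targets '[[[0.002,-0.0035,0,0,0,0],[0,0,0.015,0,0,0],[0,0,0,0,0,0],[0,0,0,0,0,0]]]'

```text
clock: 12.45
position: [0.5442, -0.3085, 0.1624]
ee_rot: [-3.076, 0.637, 0.001]
force: [0.1, -0.4, -0.5]
width: 0.147
gripper_force: 35.0
```

Request:
arm_command --targets '[[[0,0,0,0,0,0]]]'

```text
clock: 12.58
position: [0.5444, -0.3089, 0.1629]
ee_rot: [3.076, -0.638, 0.001]
force: [-0.0, -0.1, -0.8]
width: 0.149
gripper_force: 35.0
```

Request:
arm_command --targets '[[[0,0.002,0.01,0,0,0],[0,0,0.005,0,0,0],[0,0,0,0,0,0],[0,0,0.003,0,0,0],[0,0,0.003,0,0,0],[0,0,0,0,0,0]]]'

```text
clock: 13.32
position: [0.5434, -0.3107, 0.1414]
ee_rot: [-3.076, 0.638, 0.001]
force: [1.0, -0.1, -0.9]
width: 0.149
gripper_force: 35.0
```

Request:
arm_command --targets '[[[0,0,0.002,0,0,0],[0,0,0,0,0,0]]]'

```text
clock: 13.58
position: [0.5435, -0.3107, 0.1395]
ee_rot: [-3.076, 0.638, 0.0]
force: [0.0, 0.1, -1.0]
width: 0.148
gripper_force: 35.0
```

Request:
arm_command --targets '[[[0,0,0.002,0,0,0],[0,0,0.002,0,0,0],[0,0,0,0,0,0]]]'

```text
clock: 13.95
position: [0.5434, -0.3108, 0.1354]
ee_rot: [-3.076, 0.638, 0.0]
force: [0.7, 0.4, -0.8]
width: 0.148
gripper_force: 35.0
```

Request:
arm_command --targets '[[[0,0,0.003,0,0,0],[0,0,0.003,0,0,0],[0,0,0.003,0,0,0],[0,0,0,0,0,0]]]'

```text
clock: 14.45
position: [0.5434, -0.3107, 0.1262]
ee_rot: [-3.076, 0.638, 0.001]
force: [-1.1, 0.6, -1.1]
width: 0.152
gripper_force: 35.0
```

Request:
arm_command --targets '[[[0,0,0.003,0,0,0],[0,0,0.002,0,0,0],[0,0,0,0,0,0]]]'

```text
clock: 14.82
position: [0.5435, -0.3107, 0.1216]
ee_rot: [-3.076, 0.638, 0.0]
force: [-0.3, 1.4, -0.5]
width: 0.154
gripper_force: 35.0
```

Request:
arm_command --targets '[[[0,0,0.002,0,0,0],[0,0,0.002,0,0,0],[0,0,0,0,0,0]]]' --newtons 55

```text
clock: 15.2
position: [0.5436, -0.3108, 0.1178]
ee_rot: [3.076, -0.638, 0.0]
force: [-2.5, 1.7, 6.0]
width: 0.146
gripper_force: 55.0
```

Request:
arm_command --targets '[[[0,0,0.002,0,0,0],[0,0,0,0,0,0],[0,0,0,0,0,0]]]'

```text
clock: 15.58
position: [0.5436, -0.3108, 0.1164]
ee_rot: [3.076, -0.638, 0.001]
force: [-3.6, 3.1, 10.2]
width: 0.151
gripper_force: 55.0
```

Request:
arm_command --targets '[[[0,0,0.001,0,0,0],[0,0,0.001,0,0,0],[0,0,0,0,0,0],[0,0,0,0,0,0]]]'

```text
clock: 16.08
position: [0.5438, -0.3108, 0.1162]
ee_rot: [3.075, -0.638, 0.002]
force: [-9.1, 5.0, 26.1]
width: 0.149
gripper_force: 55.0
```

The stem is at its stop: 26 N with almost no further travel, at the expected height. One last look before handing in.

```bash
python3 - <<'E'
from m import *
b=grab('side');cv2.imwrite('pics/c7.png',np.hstack([cv2.resize(b['pixels'][q[1]:q[3],q[0]:q[2]][...,::-1],(395,400),interpolation=cv2.INTER_CUBIC) for q in((190,130,390,330),(290,290,400,400))]));o=arm.observe();print(o['position'],o['force'],o['gripper_force'],o['clock'])
E
```

```text
[ 0.54382102 -0.31085555  0.1162113 ] [-9.84653215  5.05446691 26.07008968] 55.01972794532776 16.125
```

View pics/c7.png

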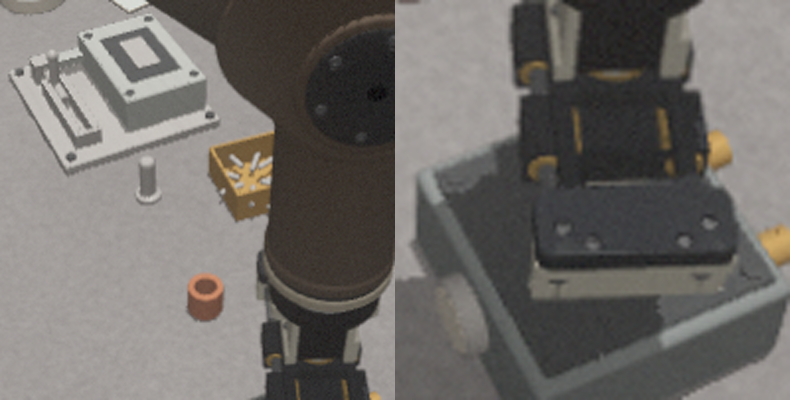

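The bolt handle is at the keeper (52,65), and the guide pin, bushing and tin stand where they were. The steel block is hidden behind the arm, which never went near it. The knob is hidden by the gripper, but its height and force agree with being fully home and pressed to the stop.

```bash
python3 -c "
from cell import arm
print(arm.sign_off())"
```

```text
the job is handed in; nothing more can be done
None
```

I've handed the job in at about 16 s: the bolt is home in its keeper, and the knob is on the stem, still gripped and pressed to the stop (26 N at the expected height). The gripper hid the knob and the arm hid the steel block in the last view, so the knob's fit rests on height and force, and the block wasn't re-checked.

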